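# Fold the cupboard's bifold door and put the sample tray away

### The arm

A 7-joint arm with a two-finger parallel gripper is mounted at the origin on a cart in front of the work surface, level with it; the furniture and walls round the work are solid. World frame = base frame: x ahead of the robot, y to its left, z up, the work surface at z = 0. Lengths are in m, angles in rad, forces in N, time in s.
With the tool pointing down it reaches from about 0.4 to 0.85 m from the base axis. Payload 6.9 kg.
Tool frame: the origin (TCP) lies on the centre line of the jaws, within the pads' length; the fingertips stand 11 mm ahead of it and the grasp point (between the pads) lies 8 mm behind it; z points along the fingers, y is the line along which they close (so a half turn about z gives the same grasp; the last joint's range is limited). The gripper opens to 85 mm and grips with 20 to 120 N. Pads are 22 mm wide; open, the fingers measure 114 mm over their backs; the gripper's body (76 mm by 85 mm) begins 54 mm behind the grasp point. The pads swing forward as they close: fully open they stand 13 mm farther back than shut.
Start: joints at [-1.026, 0.507, -0.238, 1.5, 0.126, 1.149, -0.155], TCP at [0.266, 0.566, 0.242] pointing down, gripper open.
Joint ranges: [-3.08, 3.08], [-0.24, 2.05], [-1.43, 1.35], [0, 2.5], [-1.52, 4.66], [0.17, 1.96], [-2.89, 2.89]. Speed limits (rad/s): [2.39, 2.39, 3.14, 3.14, 3.14, 3.14, 3.14].

### API

Orientations are given as [roll, pitch, yaw] about the fixed x, y, z axes, in that order (R = Rz(yaw) Ry(pitch) Rx(roll)).
In Python, from workcell import r, grab_frame, camera_model, order, boxes_of, spot_point gives the robot as it stands. The module is installed in compiled form; this text tells all that it offers.
- The arm moves only by the tool play_rows, never from a script. Its argument "moves" is text: rows parted by semicolons, each of 7 numbers parted by spaces: the shift along the tool's x, y, z as a fraction of full scale, then the turn, a rotation vector about the tool's x, y, z as a fraction of full scale, then the gripper's target within -1 to 1 (fully open at 1, half-way at 0, shut at -1). In form: x y z rx ry rz fingers; .... A call has 1 to 20 rows; each row shifts and turns the commanded pose from where the row before left it, along the tool's axes as they then stand; what a row does not reach is not made up. Full scale, the value 1, is 0.4 m for a shift and pi/2 rad for a turn. A row lasts 1/8 s, in which the tool goes at most 62.5 mm and 10.7 degrees, less where a joint would pass 70% of its speed; a pose out of reach is approached as far as the arm can. A call with a number of a shift or a turn outside -1 to 1 is refused whole. A call with a gripper value outside its range is refused whole. The fingers move at their own pace and stop on an object; the grip force is fixed at half the most. Time passes only in rows, so rows that do not move let the fingers close. It gives the time, the measured TCP pose, the force, the opening and the grip force at its end, in the units of the state.
- r.get_state(): the state, without advancing time (a new reading comes with each control period).
- grab_frame(name): name is "side" or "top" or "wrist"; returns the picture (420x560x3 uint8, red, green, blue); there is no depth.
- camera_model(name): a dict with "fx", "fy", "cx", "cy" (pixels), "k1" (the pictures are not rectified: a ray, as slopes to the right and down, at radius r is drawn at 1 + k1 r^2 times it, then the intrinsics apply), "extrinsics" (4x4, takes a point from camera to world coordinates). Camera axes: x right, y down, z forward; pixel columns grow to the right and rows downward; lengths in m; the calibration is good to about 2 mm. A picture is of the moment at which its call begins: read the wrist's pose just before it. camera_model takes no time and is no camera call; for the wrist camera it gives the pose at the moment of the call.
- order.hand_in(): hands the job in; it is judged then, once.
Trained networks look in the newest picture that a camera, given by its name, has taken for a name from the list of things; names that differ only in an ending like _2 or _b are one class to them, and where a whole thing is asked for, a point or a joint stands for the part that bears it (a point fixed in the world has none). Each returns a list of dicts, best first, with "score" (0 to 1); they miss things now and then, are a little off and sometimes report something else, mostly with a low value. They report only what shows in the picture. A call takes as long as a camera call.
- boxes_of(camera, thing): "xyz" ([x, y, z] in m, in world coordinates, good to about 4 mm: the middle of the surface that is visible of it).
- spot_point(camera, thing): "xyz" ([x, y, z] in m, in world coordinates, good to about 4 mm: a listed point, or the origin of a listed thing).
The state is a dict: "time": time; "joint_pos": joint angles; "qd": joint speeds; "effort": joint torques, N m; "tcp_pos": TCP position; "eef_rot": TCP orientation; "ft_force": force on the tool from outside, world axes, zero at the start; "ft_torque": the same for the moment, N m; "width": finger opening in m; "gripper_force": force on a finger pad.
Only numpy, scipy, OpenCV 4.12 (cv2) and the standard library are available. Lean on these libraries where they do the work, as an engineer would, in place of code of your own. Each camera call takes 0.05 s, during which the arm holds its last target. There are 200 camera calls.

### The job

Open the low sample cupboard first: push its bifold door at the post on the fold until both leaves are folded up against the jamb. Then lift the sample tray from its stand by the fin in its middle, set it down on the cupboard's plywood apron, square in front of the two guide rails with its plain end towards the cupboard, and let go of it; take it again at its pull and slide it in between the rails, gently, until it rests against the bumper at the back. Keep the tray level and do not disturb the bottle, the loupe or the small beaker.

Things in the scene. Friction and masses are not known exactly. Their poses are not given: they have to be found in the camera images.
- cupboard: low white cupboard, fixed, 236 mm wide, open at the front; roof top 74, roof underside 66 mm above the table. Origin: table level, under the middle of the doorway, in the plane of the front edges of roof and sides; +x points into the cupboard, +y left as one looks in. Its base board, 6 mm thick, reaches 125 mm out in front as an empty apron (x -125 to 0, y -118 to 118 mm)
- lane (a point): point on the base board's top in the doorway plane, on the middle line between the two guide rails (18 mm left of the doorway's middle). The rails run into the cupboard along its x, 10 mm high, 88 mm apart; straight from 40 mm inside the doorway on, splayed outwards from 13 to 40 mm inside
- door (a joint): angle of the bifold door's first leaf from the doorway plane: 0 = shut, grows as it folds, stop at 1.42 rad (folded). Starts ajar; stiff (2 to 3 N at the fold post) and stays where left. The two leaves are 100 mm long, 8 mm thick, tops 66 mm above the table. The first hangs on the right jamb; the end leaf hangs on it at the fold, its free end runs along the floor track to the right jamb
- jamb_hinge (a point): point on the base board's top on the first leaf's vertical hinge line at the right jamb (cupboard x = -12, y = -102 mm). The fold swings round it at 100 mm, outwards over the apron and to the right: in the cupboard's frame the fold lies at -100 sin(angle) in x and +100 cos(angle) in y from here, angle being joint door
- fold_post (a point): centre of the upper end of the round metal post on the fold hinge line, 16 mm in diameter; it stands up from 66 to 100 mm above the table, so 34 mm above the leaves and 26 mm above the roof, free on all sides
- tray: plywood sample tray, about 0.35 kg, 110 mm long (x), 80 mm wide (y), walls 16 mm high; on a board stand 36 mm high. Origin: centre of its underside; +x towards its plain end. An upright wooden fin in its middle, 12 mm thick along x, 40 mm wide along y, top 44 mm above the underside, is the balanced place to lift it; held so, the hand cannot pass under the cupboard's roof. A pull stands on a stem at its other end
- tray_pull (a point): centre of the top of the tray's pull, a block 18 mm along the tray's x, 16 mm along its y, its top 47 mm above the tray's underside, 106 mm behind the tray's origin (tray x = -106 mm); the stem to it is 10 mm wide, its top 14 mm above the underside
- bumper: fixed wooden block with a thin rubber face inside the cupboard, between the guide rails; 60 mm wide, 32 mm high; it stops the tray's plain end. Origin: table level, on the middle line, 55 mm in front of its face, so where the tray's origin lies (but for height) when the tray is home; +x points into the cupboard. The face is 105 to 130 mm inside the doorway. It is rigid: feel for it
- water_bottle: bystander: white lab bottle with a blue cap, 45 mm wide, 102 mm high; origin at the centre of its underside
- loupe_1: bystander: black loupe, 42 mm wide and high; origin at the centre of its underside
- beaker: bystander: small clear beaker beside the cupboard, 60 mm wide, 68 mm high; origin at the centre of its underside

How it is judged:
On the way, in this order (a step that is already met when the one before it is completed fails the run):
1. the door is folded up (over 1.25 rad), the tray still where it stood (within 30 mm) (value of joint door above 1.25 rad and distance of tray from where it was at the start of the episode below 0.03 m), for 0.2 s.
2. the tray stands released and flat on the apron, plain end first, square within 0.15 rad, within 18 mm of the rails' middle line, its middle 30 to 120 mm before the doorway (x of tray in the frame of cupboard between -0.12 and -0.03 m and y of tray in the frame of cupboard between 0 and 0.036 m and x of tray_pull in the frame of cupboard below -0.12 m and angle between the x axis of tray and the x axis of cupboard, either way round below 0.15 rad and height (world z) of tray below 0.01 m and angle between tray's own z axis and vertical below 0.06 rad and linear speed of tray below 0.02 m/s and contact force between the fingers and tray below 0.1 N), for 0.2 s.
At the end, for the whole second after the job is handed in: the tray lies flat and at rest between the guide rails, plain end within 4 mm of the bumper, within 8 mm of the middle line and square within 0.1 rad, its pull outside the doorway; the door is still folded (angle over 1.25 rad) (x of tray in the frame of bumper above -0.004 m and y of tray in the frame of bumper between -0.008 and 0.008 m and angle between the x axis of tray and the x axis of cupboard, either way round below 0.1 rad and x of tray_pull in the frame of cupboard below 0 m and height (world z) of tray below 0.01 m and angle between tray's own z axis and vertical below 0.06 rad and linear speed of tray below 0.01 m/s and value of joint door above 1.25 rad); the robot touches nothing.
It fails at once if the bottle, the loupe or the beaker is shifted by more than 15 mm (distance of any of water_bottle, loupe_1, beaker from where it was at the start of the episode above 0.015 m).
It fails at once if the tray is tilted by more than 0.35 rad (angle between tray's own z axis and vertical above 0.35 rad).
It fails at once if the tray is rammed against the bumper with more than 40 N (contact force between tray and bumper above 40 N).
It also fails if it takes over 67 s, if anything falls off the work surface, if the arm or the gripper's body presses on something with over 40 N, if the wrist force passes 120 N, or if a joint passes its speed limit or range.

## Working session

There is one attempt and no reset: what is moved stays moved. The work goes in short steps, Python scripts to look and compute and a tool call to move; the robot and the scene stay as the last step left them, time stands still between calls to the robot, and variables do not carry over. Pictures are saved under pics/ and viewed, at most 10 in all, crops included, and the job is handed in when it is done.

Besides the shell and the picture viewer there is one more tool, called after "Emit:" by a JSON object that holds its "method" and its "body", one argument or row to a line. play_rows: Moves the arm, as the interface text tells. Shift numbers are shares of 0.4 m and turn numbers shares of pi/2 rad, none past 1 either way. Its arguments: {"type":"object","properties":{"moves":{"type":"string"}},"required":["moves"]}

```bash
mkdir -p pics
cat > m.py <<'E'
import cv2,numpy as np
from workcell import r, grab_frame, camera_model, order, boxes_of, spot_point
E
python3 - <<'E'
from m import *
s=r.get_state(); print(s['time'],s['tcp_pos'],s['eef_rot'],s['width'])
for c in ("top","side"):
    im=grab_frame(c); cv2.imwrite(f"pics/{c}0.png",im[:,:,::-1])
    for t in ("cupboard","lane","jamb_hinge","fold_post","tray","tray_pull","bumper","water_bottle","loupe_1","beaker"):
        print(c,t,[(np.round(d['xyz'],3).tolist(),round(d['score'],2)) for d in spot_point(c,t)[:2]])
print(r.get_state()['time'])
E
```

```text
0.0 [0.26541747 0.56532207 0.241435  ] [-3.13984332e+00  3.98524480e-05  2.70277499e+00] 0.0848476220647275
top cupboard [([0.56, 0.457, 0.003], 0.63)]
top lane [([0.547, 0.468, 0.004], 0.6)]
top jamb_hinge [([0.606, 0.364, 0.006], 0.96)]
top fold_post [([0.537, 0.436, 0.1], 0.88)]
top tray [([0.647, 0.198, 0.037], 0.82)]
top tray_pull [([0.539, 0.18, 0.082], 0.6)]
top bumper []
top water_bottle [([0.701, 0.322, -0.002], 0.58)]
top loupe_1 [([0.318, 0.492, -0.004], 0.77)]
top beaker [([0.42, 0.631, 0.001], 0.93)]
side cupboard [([0.557, 0.456, 0.0], 0.95)]
side lane [([0.546, 0.469, 0.004], 0.96)]
side jamb_hinge [([0.608, 0.363, 0.009], 0.92)]
side fold_post [([0.542, 0.435, 0.102], 0.77), ([0.608, 0.361, 0.01], 0.64)]
side tray []
side tray_pull [([0.54, 0.177, 0.082], 0.78)]
side bumper []
side water_bottle []
side loupe_1 [([0.314, 0.49, -0.004], 0.56)]
side beaker [([0.419, 0.634, -0.0], 0.94)]
1.1
```

View pics/top0.png

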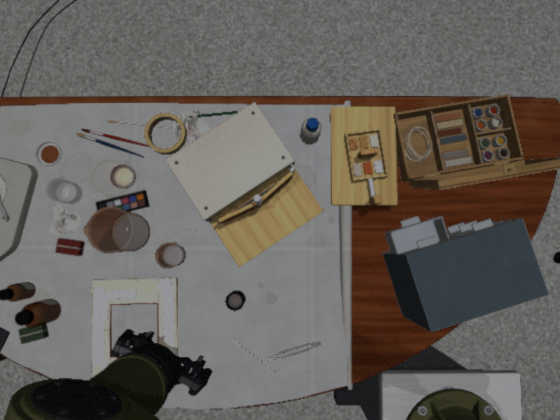

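View pics/side0.png

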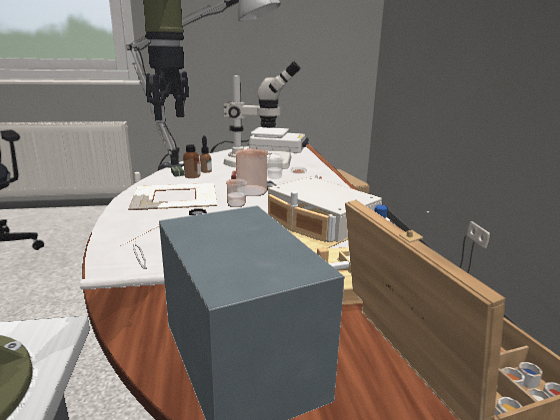

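```bash
python3 - <<'E'
from m import *
im=cv2.imread("pics/top0.png")
a=cv2.resize(im[95:275,155:335],None,fx=3.3,fy=3.3,interpolation=cv2.INTER_CUBIC)
cv2.imwrite("pics/crop1.png",a)
b=cv2.resize(im[100:210,325:405],None,fx=5,fy=5,interpolation=cv2.INTER_CUBIC)
cv2.imwrite("pics/crop2.png",b)
for c in("top","side"):
    m=camera_model(c);print({k:(np.round(v,3).tolist()) for k,v in m.items()})
E
cat >> m.py <<'E'
def ray(c,px,z):
    m=camera_model(c);d=(np.array(px,float)-[m['cx'],m['cy']])/[m['fx'],m['fy']]
    u=d.copy()
    for _ in range(20): u=d/(1+m['k1']*(u@u))
    T=np.array(m['extrinsics']);v=T[:3,:3]@[u[0],u[1],1];o=T[:3,3]
    return o+v*(z-o[2])/v[2]
E
```

```text
{'fx': 394.795, 'fy': 394.795, 'cx': 281.265, 'cy': 212.064, 'k1': -0.02, 'extrinsics': [[0.003, -0.996, 0.088, 0.436], [-1.0, -0.003, 0.0, 0.388], [0.0, -0.088, -0.996, 0.921], [0.0, 0.0, 0.0, 1.0]]}
{'fx': 417.373, 'fy': 417.373, 'cx': 279.42, 'cy': 208.838, 'k1': -0.004, 'extrinsics': [[0.987, -0.04, 0.157, 0.356], [-0.16, -0.357, 0.92, -0.445], [0.019, -0.933, -0.359, 0.403], [0.0, 0.0, 0.0, 1.0]]}
```

View pics/crop1.png

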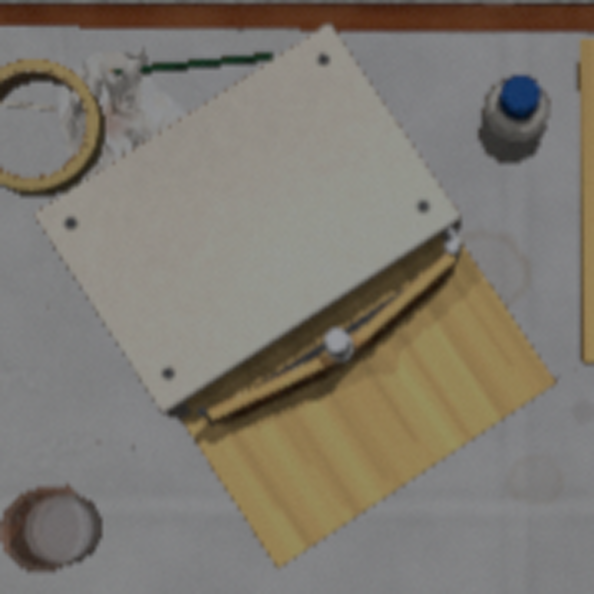

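View pics/crop2.png

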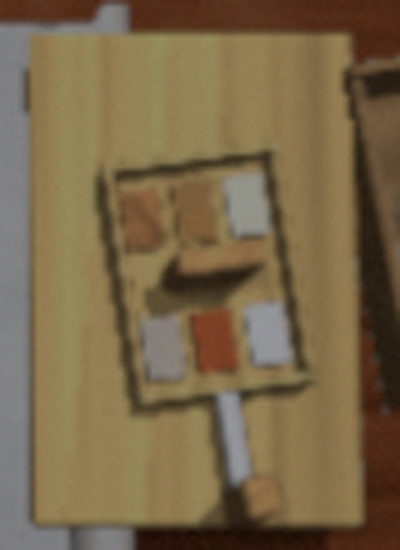

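Run:
```python
from m import *
P1=lambda p,z:ray("top",(155+(p[0]+.5)/3.3-.5,95+(p[1]+.5)/3.3-.5),z)[:2]
P2=lambda p,z:ray("top",(325+(p[0]+.5)/5-.5,100+(p[1]+.5)/5-.5),z)[:2]
FL,FR,BR,BL=[P1(p,.074) for p in((168,412),(460,220),(332,27),(37,212))]
AL,AR=[P1(p,.006) for p in((280,567),(555,380))]
post=P1((341,340),.1)
x,y=FL-FR; print("front",FL,FR,np.hypot(x,y),"yaw",np.arctan2(-x,y))
x,y=BL-BR; print("back",np.hypot(x,y),np.arctan2(-x,y))
x,y=AL-AR; print("apron",np.hypot(x,y),np.arctan2(-x,y))
for A,B in((FL,BL),(FR,BR)): d=B-A;print("depth",np.hypot(*d),np.arctan2(d[1],d[0]))
print("mid front",(FL+FR)/2,"mid apron",(AL+AR)/2,np.linalg.norm((FL+FR)/2-(AL+AR)/2),"post",post)
c=[P2(p,.052) for p in((105,165),(270,152),(308,380),(137,408))]
print("tray",np.mean(c,0),[np.linalg.norm(c[i]-c[i-1]) for i in range(4)])
for a,b in((2,1),(3,0)): d=c[b]-c[a];print(np.arctan2(d[1],d[0]))
print("fin",P2((222,262),.08),"pull",P2((262,497),.083))
# fit of cupboard pose to all
from scipy.optimize import least_squares
obs=[((0,.118),FL),((0,-.118),FR),((-.125,.118),AL),((-.125,-.118),AR),((0,.018),np.array([.5465,.4685])),((-.012,-.102),np.array([.607,.3635]))]
def f(p):
    C,S=np.cos(p[2]),np.sin(p[2]);R=np.array([[C,-S],[S,C]])
    return np.concatenate([p[:2]+R@np.array(a)-o for a,o in obs])
q=least_squares(f,[.557,.456,.57],loss='soft_l1',f_scale=.003);print(q.x,np.round(q.fun*1000,1))
C,S=np.cos(q.x[2]),np.sin(q.x[2]);l=np.array([[C,S],[-S,C]])@(post-q.x[:2]);print("post local",l,np.arctan2(-(l[0]+.012),l[1]+.102))
```

```text
front [0.49401638 0.55069655] [0.62151145 0.3603732 ] 0.22908071342282355 yaw 0.5902285103408607
back 0.2316071911058325 0.5768949951478082
apron 0.2329636378345251 0.5988922912506921
depth 0.15974385095551732 0.5943314336958792
depth 0.15666538885023734 0.5784165956166216
mid front [0.55776391 0.45553487] mid apron [0.45635362 0.38742891] 0.12215756184393074 post [0.5382863  0.43673562]
tray [0.64189166 0.19932107] [np.float64(0.11136878168939227), np.float64(0.07484606255596916), np.float64(0.10511659907034893), np.float64(0.07764400707540482)]
0.1416725105331903
0.1156631388564645
fin [0.64125577 0.19790901] pull [0.53825025 0.18327114]
[0.55887018 0.45555922 0.59368122] [-1.2  2.7  3.4 -2.6 -1.4 -0.2 -0.7 -3.4  2.3  2.  -1.   0.8]
post local [-0.02759195 -0.00408768] 0.1579180085970247
```

```bash
cat >> m.py <<'E'
CUP=np.array([.558,.4555]);CY=.591
def loc2w(p,c=CUP,y=CY): return np.array(c)+np.array([[np.cos(y),-np.sin(y)],[np.sin(y),np.cos(y)]])@np.array(p)
def plan(ways,g,start=None):
    """ways: [(x,y,z,yaw,n rows)]; prints rows in tool axes"""
    s=r.get_state();p=np.array(s['tcp_pos']);ps=s['eef_rot'][2]
    if start is not None: p=np.array(start[:3]);ps=start[3]
    for *q,yaw,n in ways:
        q=np.array(q);dpos=(q-p)/n;dy=((yaw-ps+np.pi)%(2*np.pi)-np.pi)/n
        for i in range(n):
            a=ps;c,s_=np.cos(a),np.sin(a)
            v=np.array([dpos[0]*c+dpos[1]*s_,dpos[0]*s_-dpos[1]*c,-dpos[2]])/.4
            print("%.3f %.3f %.3f 0 0 %.3f %g;"%(*v,-dy/(np.pi/2),g),end=" ");ps+=dy;p=p+dpos
        print()
E
python3 - <<'E'
from m import *
plan([(.539,.436,.16,2.96,8),(.539,.436,.091,2.96,3)],1)
s=(.539,.436,.091,2.96)
w=[]
for a in np.linspace(.16,1.44,14)[1:]:
    w.append((*loc2w((-.012-.1*np.sin(a),-.102+.1*np.cos(a))),.091,2.96,1))
print(loc2w((-.012-.1*np.sin(.16),-.102+.1*np.cos(.16))))
plan(w,-.48,start=(*loc2w((-.012-.1*np.sin(.16),-.102+.1*np.cos(.16))),.091,2.96))
E
```

```text
-0.095 -0.000 0.026 0 0 -0.020 1; -0.095 -0.003 0.026 0 0 -0.020 1; -0.094 -0.006 0.026 0 0 -0.020 1; -0.094 -0.010 0.026 0 0 -0.020 1; -0.094 -0.013 0.026 0 0 -0.020 1; -0.093 -0.016 0.026 0 0 -0.020 1; -0.093 -0.019 0.026 0 0 -0.020 1; -0.092 -0.022 0.026 0 0 -0.020 1; 
0.000 0.000 0.058 0 0 0.000 1; 0.000 0.000 0.058 0 0 0.000 1; 0.000 0.000 0.058 0 0 0.000 1; 
[0.53663193 0.43721523]
0.014 -0.020 -0.000 0 0 -0.000 -0.48; 
0.012 -0.022 -0.000 0 0 -0.000 -0.48; 
0.009 -0.023 -0.000 0 0 -0.000 -0.48; 
0.007 -0.024 -0.000 0 0 -0.000 -0.48; 
0.005 -0.024 -0.000 0 0 -0.000 -0.48; 
0.002 -0.024 -0.000 0 0 -0.000 -0.48; 
-0.000 -0.025 -0.000 0 0 -0.000 -0.48; 
-0.002 -0.024 -0.000 0 0 -0.000 -0.48; 
-0.005 -0.024 -0.000 0 0 -0.000 -0.48; 
-0.007 -0.024 -0.000 0 0 -0.000 -0.48; 
-0.009 -0.023 -0.000 0 0 -0.000 -0.48; 
-0.012 -0.022 -0.000 0 0 -0.000 -0.48; 
-0.014 -0.020 -0.000 0 0 -0.000 -0.48;
```

Emit:
{"method": "play_rows", "body": {
  "moves": "-.095 0 .026 0 0 -.02 1; -.095 -.003 .026 0 0 -.02 1; -.094 -.006 .026 0 0 -.02 1; -.094 -.01 .026 0 0 -.02 1; -.094 -.013 .026 0 0 -.02 1; -.093 -.016 .026 0 0 -.02 1; -.093 -.019 .026 0 0 -.02 1; -.092 -.022 .026 0 0 -.02 1; 0 0 .058 0 0 0 1; 0 0 .058 0 0 0 1; 0 0 .057 0 0 0 1; 0 0 0 0 0 0 -.48; 0 0 0 0 0 0 -.48; 0 0 0 0 0 0 -.48; 0 0 0 0 0 0 -.48"
}}

```text
time: 2.98
tcp_pos: [0.5391, 0.4358, 0.0911]
eef_rot: [3.139, 0.001, 2.954]
ft_force: [0.4, 1.5, 1.2]
width: 0.0225
gripper_force: 0.4
```

Run:
```python
from m import *
s=r.get_state();print(s['time'],s['tcp_pos'],s['eef_rot'],s['width'],s['ft_force'])
cv2.imwrite("pics/w1.png",grab_frame("wrist")[:,:,::-1])
print([(np.round(d['xyz'],3),d['score']) for d in spot_point("wrist","fold_post")])
```

```text
2.975 [0.53914126 0.43578749 0.09108931] [3.13924765e+00 1.11032065e-03 2.95428567e+00] 0.022530512707083464 [0.40217766 1.49046171 1.22981574]
[(array([0.534, 0.442, 0.096]), 0.65)]
```

View pics/w1.png

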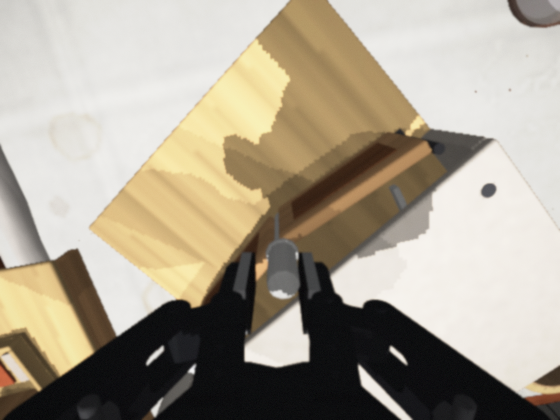

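Run:
```python
from m import *
for p in((283,285),(283,245)): print(ray("wrist",p,.1),ray("wrist",p,.066))
s=r.get_state();print(s['tcp_pos'])
```

```text
[0.53647876 0.43971152 0.1       ] [0.55812865 0.43651009 0.066     ]
[0.51635752 0.4433831  0.1       ] [0.53241289 0.44120252 0.066     ]
[0.53911068 0.43570624 0.09084876]
```

Emit:
{"method": "play_rows", "body": {
  "moves": ".02 -.02 0 0 0 0 -.48; .012 -.022 0 0 0 0 -.48; .009 -.023 0 0 0 0 -.48; .007 -.024 0 0 0 0 -.48; .005 -.024 0 0 0 0 -.48; .002 -.024 0 0 0 0 -.48; 0 -.025 0 0 0 0 -.48; -.002 -.024 0 0 0 0 -.48; -.005 -.024 0 0 0 0 -.48; -.007 -.024 0 0 0 0 -.48; -.009 -.023 0 0 0 0 -.48; -.012 -.022 0 0 0 0 -.48; -.012 -.02 0 0 0 0 -.48; 0 0 0 0 0 0 -.48"
}}

```text
time: 4.82
tcp_pos: [0.5129, 0.3193, 0.0899]
eef_rot: [3.139, -0.001, 2.955]
ft_force: [-3.1, 7.3, -3.0]
width: 0.0224
gripper_force: 3.0
```

Run:
```python
from m import *
s=r.get_state();print(s['time'],s['tcp_pos'],s['eef_rot'],s['width'],s['ft_force'])
l=np.array(s['tcp_pos'][:2])-CUP;C,S=np.cos(CY),np.sin(CY);l=np.array([C*l[0]+S*l[1],-S*l[0]+C*l[1]])
print(l,np.arctan2(-(l[0]+.012),l[1]+.102),np.hypot(l[0]+.012,l[1]+.102))
cv2.imwrite("pics/w2.png",grab_frame("wrist")[:,:,::-1])
```

```text
4.825 [0.51287061 0.31927372 0.08988384] [ 3.13902050e+00 -1.13596833e-03  2.95507141e+00] 0.02239706523197365 [-3.05692768  7.34383413 -3.00146207]
[-0.11337887 -0.08797439] 1.4333205599559047 0.10234448517300732
```

View pics/w2.png

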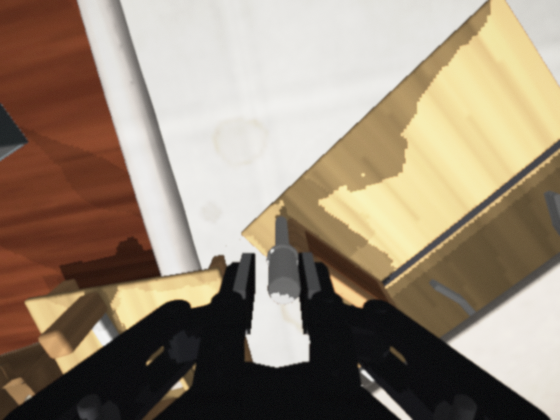

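Emit:
{"method": "play_rows", "body": {
  "moves": "-.007 -.009 0 0 0 0 -.48; 0 0 0 0 0 0 -.48"
}}

```text
time: 5.12
tcp_pos: [0.513, 0.3189, 0.0899]
eef_rot: [3.135, -0.003, 2.958]
ft_force: [-5.5, 14.5, -3.6]
width: 0.0224
gripper_force: 6.5
```

Run:
```python
from m import *
print(r.get_state()['joint_pos'])
plan([(.513,.322,.09,2.957,1),(.513,.322,.19,2.957,3),(.643,.1975,.19,1.706,9)],0)
```

```text
[-0.42181064  0.63409659 -0.2751731   1.74716422  0.219335    0.78834666
  0.58670087]
0.001 0.007 -0.000 0 0 0.001 0; 
0.000 0.000 -0.083 0 0 -0.000 0; 0.000 0.000 -0.083 0 0 -0.000 0; 0.000 0.000 -0.083 0 0 -0.000 0; 
-0.042 -0.027 -0.000 0 0 0.088 0; -0.045 -0.021 -0.000 0 0 0.088 0; -0.048 -0.015 -0.000 0 0 0.088 0; -0.049 -0.008 -0.000 0 0 0.088 0; -0.050 -0.001 -0.000 0 0 0.088 0; -0.050 0.006 -0.000 0 0 0.088 0; -0.048 0.013 -0.000 0 0 0.088 0; -0.046 0.019 -0.000 0 0 0.088 0; -0.043 0.025 -0.000 0 0 0.088 0;
```

Emit:
{"method": "play_rows", "body": {
  "moves": ".006 .016 0 0 0 0 -.48; 0 0 0 0 0 0 -.2; 0 0 -.083 0 0 0 -.2; 0 0 -.083 0 0 0 0; 0 0 -.083 0 0 0 0; -.042 -.027 0 0 0 .088 0; -.045 -.021 0 0 0 .088 0; -.048 -.015 0 0 0 .088 0; -.049 -.008 0 0 0 .088 0; -.05 -.001 0 0 0 .088 0; -.05 .006 0 0 0 .088 0; -.048 .013 0 0 0 .088 0; -.046 .019 0 0 0 .088 0; -.043 .025 0 0 0 .088 0; 0 0 0 0 0 0 0"
}}

```text
time: 7.0
tcp_pos: [0.6454, 0.1933, 0.1892]
eef_rot: [3.142, 0.003, 1.707]
ft_force: [-1.1, -0.3, -0.2]
width: 0.0425
gripper_force: 0.0
```

Run:
```python
from m import *
s=r.get_state();print(s['time'],s['tcp_pos'],s['eef_rot'],s['width'],s['ft_force'])
cv2.imwrite("pics/w3.png",grab_frame("wrist")[:,:,::-1])
for t in("tray","tray_pull"):print(t,[(np.round(d['xyz'],3),d['score']) for d in spot_point("wrist",t)])
grab_frame("top");print([(np.round(d['xyz'],3),d['score']) for d in spot_point("top","fold_post")],loc2w((-.012-.1*np.sin(1.42),-.102+.1*np.cos(1.42))))
```

```text
7.0 [0.64536357 0.19325095 0.18924764] [3.14154744e+00 2.71245386e-03 1.70668538e+00] 0.042521538230635786 [-1.06121299 -0.29318098 -0.19098531]
tray [(array([0.642, 0.198, 0.032]), 0.82)]
tray_pull [(array([0.539, 0.179, 0.083]), 0.71)]
[(array([0.516, 0.32 , 0.102]), 0.98)] [0.51440246 0.32150217]
```

View pics/w3.png

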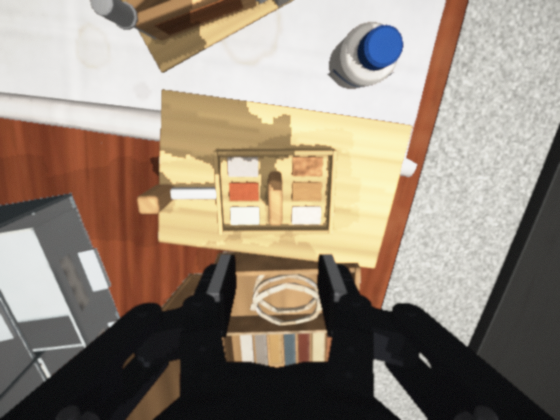

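Run:
```python
from m import *
c=[ray("wrist",p,.052)[:2] for p in((216,149.5),(333.5,149.5),(329.5,231),(220,231))]
print(np.mean(c,0),[np.linalg.norm(c[i]-c[i-1]) for i in range(4)])
for a,b in((0,1),(3,2)): d=c[b]-c[a];print(np.arctan2(d[1],d[0]))
print(ray("wrist",(276,185),.08),ray("wrist",(148,201),.083))
plan([(.6425,.198,.19,1.706,1),(.6425,.198,.064,1.706,6)],0)
```

```text
[0.63992931 0.20388587] [np.float64(0.07764799124325988), np.float64(0.10341727146279493), np.float64(0.07755227794330848), np.float64(0.10509930821156371)]
0.14190687151352496
0.1427859172764324
[0.63927801 0.21763526 0.08      ] [0.53638396 0.19002925 0.083     ]
0.002 -0.003 -0.001 0 0 0.004 0; 
0.000 0.000 0.052 0 0 -0.000 0; 0.000 0.000 0.052 0 0 -0.000 0; 0.000 0.000 0.052 0 0 -0.000 0; 0.000 0.000 0.052 0 0 -0.000 0; 0.000 0.000 0.052 0 0 -0.000 0; 0.000 0.000 0.052 0 0 -0.000 0;
```

Emit:
{"method": "play_rows", "body": {
  "moves": ".015 -.008 0 0 0 -.003 0; 0 0 .06 0 0 0 0; 0 0 .06 0 0 0 0; 0 0 .06 0 0 0 0; 0 0 .05 0 0 0 0; 0 0 .04 0 0 0 0; 0 0 .03 0 0 0 0; 0 0 .012 0 0 0 0; 0 0 0 0 0 0 0; 0 0 0 0 0 0 -1; 0 0 0 0 0 0 -1; 0 0 0 0 0 0 -1; 0 0 0 0 0 0 -1; 0 0 0 0 0 0 -1"
}}

```text
time: 9.0
tcp_pos: [0.641, 0.2023, 0.0657]
eef_rot: [3.14, -0.0, 1.715]
ft_force: [-0.0, -0.6, 5.8]
width: 0.011
gripper_force: 60.3
```

Emit:
{"method": "play_rows", "body": {
  "moves": "0 0 -.02 0 0 0 -1; 0 0 -.04 0 0 0 -1; 0 0 -.06 0 0 0 -1; 0 0 -.07 0 0 0 -1; 0 0 -.06 0 0 0 -1; 0 0 -.04 0 0 0 -1; 0 0 0 0 0 0 -1"
}}

```text
time: 9.88
tcp_pos: [0.6408, 0.2022, 0.1821]
eef_rot: [3.139, -0.0, 1.715]
ft_force: [0.2, -1.2, -3.9]
width: 0.0109
gripper_force: 59.1
```

Run:
```python
from m import *
s=r.get_state();print(s['time'],s['tcp_pos'],s['eef_rot'],s['width'],s['ft_force'],s['ft_torque'])
grab_frame("top")
for t in("tray","tray_pull"):print(t,[(np.round(d['xyz'],3),d['score']) for d in spot_point("top",t)])
g=loc2w((-.07,.018));print(g,r.get_state()['joint_pos'])
plan([(*g,.19,1.571+.591,9)],-1)
```

```text
9.875 [0.64081102 0.20223278 0.18213817] [ 3.13928348e+00 -4.00137210e-04  1.71476392e+00] 0.010895259677138554 [ 0.22212722 -1.21728632 -3.86498652] [ 0.06863712 -0.02404101  0.00068258]
tray [(array([0.643, 0.2  , 0.153]), 0.65), (array([0.558, 0.455, 0.001]), 0.36)]
tray_pull [(array([0.542, 0.181, 0.196]), 0.7)]
[0.48984368 0.43144349] [-0.36898121  0.62386066  0.04731009  1.45579515 -0.03165473  1.0648715
 -0.17117555]
0.069 -0.032 -0.003 0 0 -0.032 -1; 0.071 -0.029 -0.003 0 0 -0.032 -1; 0.072 -0.025 -0.003 0 0 -0.032 -1; 0.073 -0.021 -0.003 0 0 -0.032 -1; 0.074 -0.018 -0.003 0 0 -0.032 -1; 0.075 -0.014 -0.003 0 0 -0.032 -1; 0.075 -0.010 -0.003 0 0 -0.032 -1; 0.076 -0.007 -0.003 0 0 -0.032 -1; 0.076 -0.003 -0.003 0 0 -0.032 -1;
```

Emit:
{"method": "play_rows", "body": {
  "moves": ".035 -.017 -.004 0 0 -.016 -1; .071 -.031 -.004 0 0 -.032 -1; .072 -.028 -.004 0 0 -.032 -1; .073 -.023 -.004 0 0 -.032 -1; .074 -.02 -.003 0 0 -.032 -1; .075 -.016 -.003 0 0 -.032 -1; .075 -.012 0 0 0 -.032 -1; .076 -.009 0 0 0 -.032 -1; .076 -.005 0 0 0 -.032 -1; .044 0 0 0 0 -.016 -1; 0 0 0 0 0 0 -1; 0 0 0 0 0 0 -1"
}}

```text
time: 11.52
tcp_pos: [0.488, 0.433, 0.1893]
eef_rot: [-3.141, 0.002, 2.165]
ft_force: [-0.6, -0.4, -4.4]
width: 0.0107
gripper_force: 59.1
```

Run:
```python
from m import *
s=r.get_state();print(s['time'],s['tcp_pos'],s['eef_rot'],s['width'],s['ft_force'])
for c in("top","side","wrist"):
  grab_frame(c)
  for t in("tray","tray_pull","lane","cupboard"):print(c,t,[(np.round(d['xyz'],3),d['score']) for d in spot_point(c,t)[:1]])
plan([(*loc2w((-.07,.020)),.19,1.571+.591,1)],-1)
```

```text
11.525 [0.48801743 0.43304782 0.18931225] [-3.14131457e+00  1.53466902e-03  2.16503483e+00] 0.010682875918725476 [-0.60689257 -0.42241945 -4.39241141]
top tray []
top tray_pull []
top lane []
top cupboard []
side tray [(array([0.494, 0.43 , 0.162]), 0.88)]
side tray_pull [(array([0.405, 0.372, 0.207]), 0.97)]
side lane []
side cupboard [(array([0.56 , 0.46 , 0.003]), 0.77)]
wrist tray [(array([0.489, 0.429, 0.157]), 0.71)]
wrist tray_pull [(array([0.403, 0.368, 0.206]), 0.58)]
wrist lane [(array([0.548, 0.473, 0.006]), 0.69)]
wrist cupboard [(array([ 0.557,  0.456, -0.003]), 0.69)]
-0.006 0.002 -0.001 0 0 0.003 -1;
```

Emit:
{"method": "play_rows", "body": {
  "moves": ".005 0 .04 0 0 0 -1; 0 0 .06 0 0 0 -1; 0 0 .06 0 0 0 -1; 0 0 .06 0 0 0 -1; 0 0 .055 0 0 0 -1; 0 0 .045 0 0 0 -1; 0 0 .03 0 0 0 -1; 0 0 .015 0 0 0 -1; 0 0 .01 0 0 0 -1; 0 0 0 0 0 0 -1; 0 0 0 0 0 0 -1"
}}

```text
time: 13.65
tcp_pos: [0.4861, 0.4364, 0.0401]
eef_rot: [3.141, -0.0, 2.167]
ft_force: [1.1, 0.9, -4.7]
width: 0.0106
gripper_force: 59.0
```

Emit:
{"method": "play_rows", "body": {
  "moves": "-.004 0 .006 0 0 0 -1; 0 0 .004 0 0 0 -1; 0 0 .002 0 0 0 -1; 0 0 0 0 0 0 -1"
}}

```text
time: 14.15
tcp_pos: [0.487, 0.4346, 0.0357]
eef_rot: [3.141, 0.0, 2.167]
ft_force: [-2.3, -3.2, 5.9]
width: 0.011
gripper_force: 60.4
```

Emit:
{"method": "play_rows", "body": {
  "moves": "0 0 -.002 0 0 0 -1; 0 0 0 0 0 0 -.6; 0 0 0 0 0 0 -.3; 0 0 0 0 0 0 -.2; 0 0 -.02 0 0 0 -.2; 0 0 -.08 0 0 0 -.2; 0 0 -.1 0 0 0 -.2; 0 0 -.1 0 0 0 0; 0 0 -.05 0 0 0 0; 0 0 0 0 0 0 0"
}}

```text
time: 15.4
tcp_pos: [0.4875, 0.4356, 0.1778]
eef_rot: [3.137, -0.001, 2.167]
ft_force: [0.2, 0.9, -0.2]
width: 0.0427
gripper_force: 0.0
```

Run:
```python
from m import *
s=r.get_state();print(s['time'],s['tcp_pos'],s['eef_rot'],s['width'],s['ft_force'])
def L(p): d=np.array(p[:2])-CUP;C,S=np.cos(CY),np.sin(CY);return np.round([C*d[0]+S*d[1],-S*d[0]+C*d[1]],4)
for c in("side","wrist"):
  grab_frame(c)
  for t in("tray","tray_pull","lane","cupboard"):print(c,t,[(np.round(d['xyz'],3),L(d['xyz']),d['score']) for d in spot_point(c,t)[:1]])
cv2.imwrite("pics/w4.png",grab_frame("wrist")[:,:,::-1]);print(s['joint_pos'])
```

```text
15.4 [0.48750593 0.43560128 0.17780844] [ 3.13743713e+00 -6.65071033e-04  2.16708482e+00] 0.04265783795265847 [ 0.20368334  0.88605449 -0.19525372]
side tray []
side tray_pull []
side lane [(array([0.55 , 0.47 , 0.004]), array([0.002 , 0.0165]), 0.81)]
side cupboard [(array([ 0.558,  0.458, -0.   ]), array([0.0017, 0.0022]), 0.62)]
wrist tray [(array([0.488, 0.427, 0.002]), array([-0.0743,  0.0155]), 0.95)]
wrist tray_pull []
wrist lane [(array([0.546, 0.472, 0.004]), array([-0.0002,  0.0203]), 0.62)]
wrist cupboard []
[-0.71988095  0.59570763 -0.07990882  1.51440738  0.05244016  1.02935831
 -0.21663818]
```

View pics/w4.png

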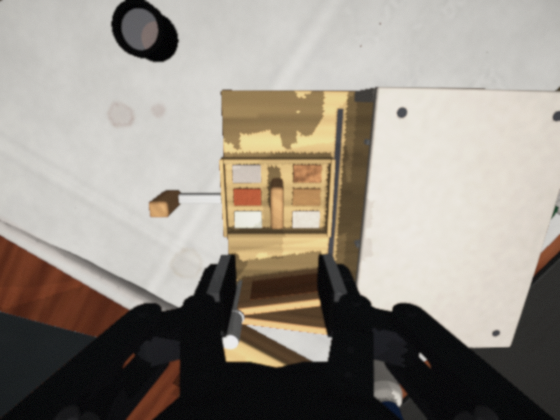

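Run:
```python
from m import *
def L(p): d=np.array(p[:2])-CUP;C,S=np.cos(CY),np.sin(CY);return np.round([C*d[0]+S*d[1],-S*d[0]+C*d[1]],4)
for n,p,z in(("apL",(223,90),.006),("apLnear roof",(360,90),.006),("trayTL",(223,157.5),.022),("trayTR",(331,157.5),.022),("trayBR",(330,235),.022),("trayBL",(227,235),.022),("pull",(158,212),.053),("roofL",(375,87),.074)): print(n,L(ray("wrist",p,z)))
```

```text
apL [-0.1218  0.1192]
apLnear roof [0.0056 0.12  ]
trayTL [-0.1219  0.0589]
trayTR [-0.0206  0.0594]
trayBR [-0.0168 -0.0195]
trayBL [-0.1218 -0.0201]
pull [-0.1768  0.0152]
roofL [-0.0011  0.1187]
```

Run:
```python
from m import *
g=loc2w((-.176,.0175));print(g)
plan([(*g,.15,.591+np.pi,10),(*g,.037,.591+np.pi,5)],0)
```

```text
[0.40210158 0.37196598]
-0.001 -0.026 0.006 0 0 -0.100 0; 0.003 -0.026 0.006 0 0 -0.100 0; 0.007 -0.025 0.006 0 0 -0.100 0; 0.011 -0.024 0.006 0 0 -0.100 0; 0.015 -0.022 0.006 0 0 -0.100 0; 0.018 -0.019 0.006 0 0 -0.100 0; 0.021 -0.016 0.006 0 0 -0.100 0; 0.023 -0.013 0.006 0 0 -0.100 0; 0.025 -0.009 0.006 0 0 -0.100 0; 0.026 -0.005 0.006 0 0 -0.100 0; 
-0.000 -0.000 0.057 0 0 0.000 0; -0.000 -0.000 0.057 0 0 0.000 0; -0.000 -0.000 0.057 0 0 0.000 0; -0.000 -0.000 0.057 0 0 0.000 0; -0.000 -0.000 0.057 0 0 0.000 0;
```

Emit:
{"method": "play_rows", "body": {
  "moves": "-.001 -.026 .006 0 0 -.1 0; .003 -.026 .006 0 0 -.1 0; .007 -.025 .006 0 0 -.1 0; .011 -.024 .006 0 0 -.1 0; .015 -.022 .006 0 0 -.1 0; .018 -.019 .006 0 0 -.1 0; .021 -.016 .006 0 0 -.1 0; .023 -.013 .006 0 0 -.1 0; .025 -.009 .006 0 0 -.1 0; .026 -.005 .006 0 0 -.1 0; 0 0 0 0 0 0 0; 0 0 0 0 0 0 0"
}}

```text
time: 17.45
tcp_pos: [0.4023, 0.373, 0.1517]
eef_rot: [3.141, 0.001, -2.549]
ft_force: [-0.6, -0.1, -0.6]
width: 0.0431
gripper_force: 0.0
```

Run:
```python
from m import *
def L(p): d=np.array(p[:2])-CUP;C,S=np.cos(CY),np.sin(CY);return np.round([C*d[0]+S*d[1],-S*d[0]+C*d[1]],4)
s=r.get_state();print(s['time'],s['tcp_pos'],L(s['tcp_pos']),s['eef_rot'],s['width'],s['ft_force'],s['joint_pos'])
for c in("top","side"):
  grab_frame(c)
  for t in("tray","tray_pull","fold_post"):print(c,t,[(np.round(d['xyz'],3),L(d['xyz']),d['score']) for d in spot_point(c,t)[:1]])
g=loc2w((-.176,.0175));plan([(*g,.15,.591+np.pi,1),(*g,.037,.591+np.pi,5)],0)
```

```text
17.45 [0.40234404 0.37297876 0.15167635] [-0.1752  0.0182] [ 3.14144393e+00  6.83261206e-04 -2.54904288e+00] 0.04306579494863702 [-0.58450753 -0.10612658 -0.64678686] [-0.44764923  0.51512662 -0.52094469  1.82804037  0.3231275   0.88259381
  1.04317702]
top tray [(array([0.495, 0.433, 0.005]), array([-0.0648,  0.0167]), 0.59)]
top tray_pull [(array([0.414, 0.628, 0.002]), array([-0.0228,  0.2237]), 0.21)]
top fold_post [(array([0.514, 0.321, 0.1  ]), array([-0.1108, -0.0871]), 0.7)]
side tray [(array([0.492, 0.425, 0.008]), array([-0.0715,  0.0116]), 0.56)]
side tray_pull []
side fold_post [(array([0.52 , 0.322, 0.099]), array([-0.1059, -0.0894]), 0.92)]
0.001 -0.002 0.004 0 0 0.003 0; 
-0.000 0.000 0.056 0 0 -0.000 0; -0.000 0.000 0.056 0 0 -0.000 0; -0.000 0.000 0.056 0 0 -0.000 0; -0.000 0.000 0.056 0 0 -0.000 0; -0.000 0.000 0.056 0 0 -0.000 0;
```

Emit:
{"method": "play_rows", "body": {
  "moves": ".001 -.001 .06 0 0 0 0; 0 0 .06 0 0 0 0; 0 0 .06 0 0 0 0; 0 0 .05 0 0 0 0; 0 0 .036 0 0 0 0; 0 0 .02 0 0 0 0; 0 0 0 0 0 0 0; 0 0 0 0 0 0 -1; 0 0 0 0 0 0 -1; 0 0 0 0 0 0 -1; 0 0 0 0 0 0 -1; 0 0 0 0 0 0 -1"
}}

```text
time: 19.35
tcp_pos: [0.4021, 0.3722, 0.0378]
eef_rot: [-3.141, 0.001, -2.546]
ft_force: [-0.5, -1.5, 6.3]
width: 0.015
gripper_force: 59.6
```

Run:
```python
from m import *
def L(p): d=np.array(p[:2])-CUP;C,S=np.cos(CY),np.sin(CY);return np.round([C*d[0]+S*d[1],-S*d[0]+C*d[1]],4)
s=r.get_state();print(s['time'],s['tcp_pos'],L(s['tcp_pos']),s['eef_rot'],s['width'],s['ft_force'],s['ft_torque'])
```

```text
19.35 [0.40206096 0.37223179 0.03775619] [-0.1759  0.0177] [-3.14140053e+00  1.06503720e-03 -2.54572975e+00] 0.014999099915499 [-0.48427155 -1.52756996  6.30500601] [-0.32012485 -0.00846288 -0.10868123]
```

Emit:
{"method": "play_rows", "body": {
  "moves": "0 0 -.002 0 0 0 -1; -.01 0 0 0 0 0 -1; -.02 0 0 0 0 0 -1; -.02 0 0 0 0 0 -1; -.02 0 0 0 0 0 -1; -.02 0 0 0 0 0 -1; -.02 0 0 0 0 0 -1; -.02 0 0 0 0 0 -1; -.02 0 0 0 0 0 -1; -.02 0 0 0 0 0 -1; -.01 0 0 0 0 0 -1; 0 0 0 0 0 0 -1"
}}

```text
time: 20.85
tcp_pos: [0.4594, 0.412, 0.0379]
eef_rot: [-3.141, -0.004, -2.544]
ft_force: [-5.1, -3.9, 8.2]
width: 0.0147
gripper_force: 59.9
```

Emit:
{"method": "play_rows", "body": {
  "moves": "-.015 0 -.001 0 0 0 -1; -.015 0 0 0 0 0 -1; -.015 0 0 0 0 0 -1; -.015 0 0 0 0 0 -1; -.015 0 0 0 0 0 -1; -.015 0 0 0 0 0 -1; -.01 0 0 0 0 0 -1; 0 0 0 0 0 0 -1"
}}

```text
time: 21.85
tcp_pos: [0.4951, 0.4355, 0.0383]
eef_rot: [3.141, 0.001, -2.546]
ft_force: [0.4, 0.1, -2.4]
width: 0.0151
gripper_force: 58.6
```

Run:
```python
from m import *
def L(p): d=np.array(p[:2])-CUP;C,S=np.cos(CY),np.sin(CY);return np.round([C*d[0]+S*d[1],-S*d[0]+C*d[1]],4)
s=r.get_state();print(s['time'],L(s['tcp_pos']),s['eef_rot'],L(np.array(s['ft_force'][:2])+CUP),s['ft_torque'])
```

```text
21.85 [-0.0633  0.0185] [ 3.14136423e+00  1.37182206e-03 -2.54555547e+00] [ 0.363  -0.1681] [ 0.0504499  -0.15983093 -0.0122126 ]
```

Emit:
{"method": "play_rows", "body": {
  "moves": "-.004 0 0 0 0 0 -1; -.004 0 0 0 0 0 -1; -.004 0 0 0 0 0 -1; -.004 0 0 0 0 0 -1; -.004 0 0 0 0 0 -1; -.004 0 0 0 0 0 -1; 0 0 0 0 0 0 -1"
}}

```text
time: 22.72
tcp_pos: [0.5026, 0.4406, 0.0383]
eef_rot: [3.141, 0.001, -2.545]
ft_force: [-0.7, -0.1, -1.6]
width: 0.0147
gripper_force: 58.7
```

Emit:
{"method": "play_rows", "body": {
  "moves": "-.004 0 0 0 0 0 -1; -.004 0 0 0 0 0 -1; -.004 0 0 0 0 0 -1; -.004 0 0 0 0 0 -1; 0 0 0 0 0 0 -1"
}}

```text
time: 23.35
tcp_pos: [0.5059, 0.4429, 0.038]
eef_rot: [-3.141, -0.004, -2.545]
ft_force: [-7.5, -5.9, 1.9]
width: 0.0148
gripper_force: 59.3
```

Emit:
{"method": "play_rows", "body": {
  "moves": "-.003 0 0 0 0 0 -1; -.002 0 0 0 0 0 -1; 0 0 0 0 0 0 -1"
}}

```text
time: 23.72
tcp_pos: [0.506, 0.4429, 0.038]
eef_rot: [-3.14, -0.008, -2.544]
ft_force: [-12.4, -9.1, 7.6]
width: 0.015
gripper_force: 59.9
```

Emit:
{"method": "play_rows", "body": {
  "moves": ".007 0 0 0 0 0 -1; 0 0 0 0 0 0 -.6; 0 0 0 0 0 0 -.3; 0 0 0 0 0 0 -.2; 0 0 -.03 0 0 0 -.2; 0 0 -.08 0 0 0 -.2; 0 0 -.1 0 0 0 -.2; .02 0 -.1 0 0 0 0; .08 0 -.05 0 0 0 0; .12 0 0 0 0 0 0; .12 0 0 0 0 0 0; .05 0 0 0 0 0 0; 0 0 0 0 0 0 0"
}}

```text
time: 25.35
tcp_pos: [0.3772, 0.3556, 0.1836]
eef_rot: [-3.141, 0.001, -2.544]
ft_force: [-0.3, 0.4, 0.6]
width: 0.0426
gripper_force: 0.0
```

Run:
```python
from m import *
def L(p): d=np.array(p[:2])-CUP;C,S=np.cos(CY),np.sin(CY);return np.round([C*d[0]+S*d[1],-S*d[0]+C*d[1]],4)
s=r.get_state();print(s['time'],s['tcp_pos'],s['ft_force'],s['qd'])
im=None
for c in("top","side"):
  im=grab_frame(c)
  if c=="top": cv2.imwrite("pics/t5.png",cv2.resize(im[95:275,155:335],None,fx=3.3,fy=3.3,interpolation=cv2.INTER_CUBIC)[:,:,::-1])
  for t in("tray","tray_pull","fold_post","bumper","beaker","loupe_1"):print(c,t,[(np.round(d['xyz'],3),L(d['xyz']),round(d['score'],2)) for d in spot_point(c,t)[:1]])
```

```text
25.35 [0.37716448 0.35560692 0.18355968] [-0.28662587  0.39479781  0.63022522] [-0.00238212  0.03604561  0.01372528 -0.06118407  0.01115854 -0.00200319
  0.00211447]
top tray [(array([0.418, 0.628, 0.   ]), array([-0.0197,  0.2211]), 0.2)]
top tray_pull [(array([0.507, 0.441, 0.052]), array([-0.0502,  0.0161]), 0.73)]
top fold_post [(array([0.514, 0.319, 0.103]), array([-0.1123, -0.0888]), 0.77)]
top bumper []
top beaker [(array([ 0.42 ,  0.631, -0.002]), array([-0.0169,  0.223 ]), 0.84)]
top loupe_1 [(array([ 0.317,  0.491, -0.004]), array([-0.1803,  0.1634]), 0.82)]
side tray [(array([0.596, 0.498, 0.01 ]), array([0.0554, 0.0141]), 0.59)]
side tray_pull [(array([0.506, 0.444, 0.053]), array([-0.0494,  0.0198]), 0.88)]
side fold_post [(array([0.517, 0.319, 0.102]), array([-0.11  , -0.0903]), 0.96)]
side bumper [(array([ 0.315,  0.49 , -0.006]), array([-0.1825,  0.1641]), 0.25)]
side beaker [(array([ 0.42 ,  0.633, -0.002]), array([-0.0156,  0.2243]), 0.94)]
side loupe_1 [(array([ 0.314,  0.488, -0.003]), array([-0.1847,  0.1633]), 0.45)]
```

View pics/t5.png

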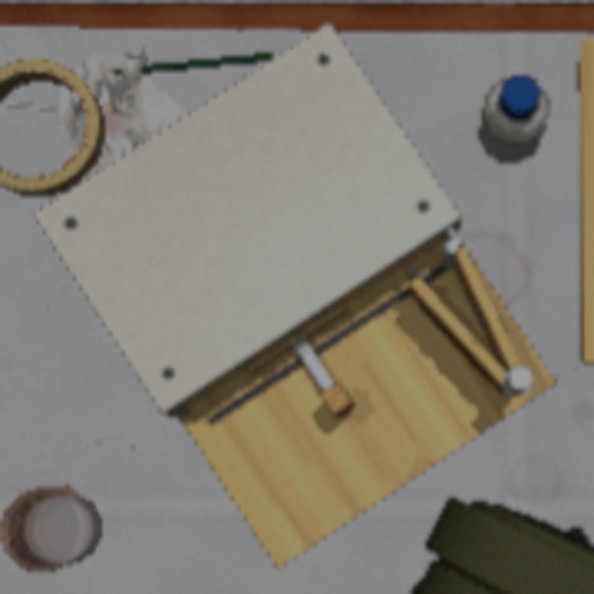

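Run:
```python
from m import *
print(order.hand_in())
```

```text
the job is handed in; nothing more can be done
None
```

I handed the job in at about 26 s of the 67 s allowed; no verdict came back. The door is folded to its stop, and the tray was set down square on the apron, released, and slid between the rails until it met a hard stop at about 15 N, which I take to be the bumper. The last pictures show the pull about 50 mm outside the doorway, the gripper clear, and the bottle, loupe and beaker where they stood.

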